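# Pulse the stall's pigment mill with its bayonet lid

## Robot

A 6-joint arm with a two-finger parallel gripper is mounted at the origin on the work surface. World frame = base frame: x ahead of the robot, y to its left, z up, the work surface at z = 0. Lengths are in m, angles in rad, forces in N, time in s.
With the tool pointing down it reaches from about 0.375 to 0.9 m from the base axis. Payload 3.1 kg.
Tool frame: the origin (TCP) lies at the very end of the fingers, on their centre line; the grasp point (between the pads) lies 19 mm behind it; z points along the fingers, y is the line along which they close (so a half turn about z gives the same grasp; the last joint's range is limited). The gripper opens to 85 mm and grips with 20 to 120 N. Pads are 22 mm wide; open, the fingers measure 114 mm over their backs; the gripper's body (76 mm by 85 mm) begins 54 mm behind the grasp point. The pads swing forward as they close: fully open they stand 13 mm farther back than shut.
Start: joints at [1.133, 0.527, 1.433, -0, 1.181, -0.178], TCP at [0.161, 0.604, 0.231] pointing down, gripper open.
Joint ranges: [-3.08, 3.08], [-0.75, 2.2], [0.22, 2.44], [-1.43, 4.57], [0, 2.65], [-2.85, 2.85]. Speed limits (rad/s): [2.79, 2.79, 3.14, 3.14, 3.14, 3.14].

## Interface

Orientations are given as a unit quaternion [x, y, z, w].
In Python, from station import sense, snapshot, camera_params, sign_off gives the robot as it stands.
- The arm moves only by the shell command python3 -m handwheel 'ROWS' [OPENING] [FORCE]. ROWS is JSON, a list that holds one entry, the list of rows, each a list of 4 numbers: the shift along the tool's x, y, z in units of 25 mm (1.0 is 25 mm), then the turn about the tool's z in units of 6 degrees (1.0 is 6 degrees). A call has 1 to 20 rows; each row shifts and turns the commanded pose from where the row before left it, along the tool's axes as they then stand; what a row does not reach is not made up. A row lasts 1/8 s, in which the tool goes at most 62.5 mm and 10.7 degrees, less where a joint would pass 70% of its speed; a pose out of reach is approached as far as the arm can. A call is refused whole if a number of a shift passes 1 or a number of a turn 1, either way. A call with a gripper value outside its range is refused whole. OPENING is the finger opening in mm, from 0 to 85.4, set as the call begins (- or left out, the last holds). The fingers move at their own pace and stop on an object; FORCE is the grip in N (left out, the last holds). Time passes only in rows, so rows that do not move let the fingers close. It gives the time, the measured TCP pose, the force, the opening and the grip force at its end, in the units of the state.
- sense(): the state, without advancing time (a new reading comes with each control period).
- snapshot(name): name is "scene" or "top" or "wrist"; returns (picture, depth): 400x640x3 uint8, red, green, blue; 400x640 float32, m along the optical axis (not along the pixel's ray), 0 where there is no reading.
- camera_params(name): a dict with "mtx" (3x3 intrinsics, pixels), "extrinsics" (4x4, takes a point from camera to world coordinates); the wrist camera has in their place "hand_eye" (4x4, takes a point from camera to tool coordinates, whose origin is the TCP and whose axes are the flange's). Camera axes: x right, y up, looking along -z (the intrinsics and any distortion apply to the point x, -y, -z); pixel columns grow to the right and rows downward; lengths in m; the calibration is good to about 2 mm. A picture is of the moment at which its call begins: read the wrist's pose just before it. camera_params takes no time and is no camera call.
- sign_off(): hands the job in; it is judged then, once.
The state is a dict: "t": time; "q": joint angles; "qd": joint speeds; "tau": joint torques, N m; "tcp_pos": TCP position; "tool_rot": TCP orientation; "force": force on the tool from outside, world axes, zero at the start; "ft_torque": the same for the moment, N m; "finger_gap": opening from 0.0 (shut) to 1.0 (fully open); "gripper_force": force on a finger pad.
Only numpy, scipy, OpenCV 4.12 (cv2) and the standard library are available. Lean on these libraries where they do the work, as an engineer would, in place of code of your own. Each camera call takes 0.05 s, during which the arm holds its last target. There are 200 camera calls.

## Task

Pull down the drop-front door of the pine dust bin, take out the blue lid of the pigment mill and set it upright in the mill's mouth with its two lugs through the slots, and push the bin's door back up shut before you run the mill. Then twist the lid clockwise halfway, to the green pulse dots, well short of the red dots where it would click locked, and finish while still gripping it there, because its spring turns it back as soon as it is let go. Leave the whistles and other wares on the ledge as they stand.

Things in the scene. Friction and masses are not known exactly. Their poses are not given: they have to be found in the camera images.
- bin: Pine dust bin fixed to the ledge: 250 deep (x), 218 wide (y), 160 mm high. Origin: centre of its underside; -x is its front, closed by a sloping drop-front door with a clear pane. Inner floor 12 mm up, inside width 200. Roof only over x +40 to +120, top at 160; with the door down all before it is open from above, between cheeks sloping from z 20 (x -125) to z 160 (x +40).
- bin_door (a joint): Door angle, rad: 0 shut (panel slopes back, 40 degrees to the level), 0.87 upright, 1.6 fully down on its stop (leaning forward, 48 degrees above the level). Hinge along the bin's y at the foot of the front. Damped, door about 0.25 kg: past upright it falls softly open by itself, before upright softly shut.
- door_hinge (a point): Middle of the door's hinge line, at x -125, y 0, z 20 mm in the bin's frame (axes as the bin's).
- door_bar (a point): Middle of the door's handle, a dark dowel 12 mm thick along the bin's y, 106 mm clear between two steel brackets, beyond the door's free edge and 249 mm from the hinge line. Shut: at x +40, z +206 mm in the bin's frame, 46 mm above the roof. Can be pinched from above at every door angle (fingers closing along the bin's x, 40 mm free on its door side) and turns between the fingers.
- lid: Blue bayonet lid, loose, about 0.12 kg, upright in the bin at the start. Origin: centre of its underside, z up. Plug 68 mm across, z 0-15, with two lugs at its foot on +x and -x out to 40.8 mm (12 wide, 5 high); disc 86 across, z 15-21; grip bar z 21-49, 46 long along x, 14 thick along y. White lines on the disc mark the lugs; both ends alike.
- mill: Pigment mill fixed to the ledge: cream motor base 124 mm across, steel bowl 104 mm across, black rim on top at 165 mm height. Origin: centre of its underside, z up; its x axis runs through the two entry slots of the rim.
- mill_mouth (a point): Centre of the mouth on the rim's top face, 165 mm up; axes as the mill's. Mouth 72 mm across, entry slots about 17 mm wide on +x and -x. The lid enters with its x along this x (either way round); seated, its disc rests on the rim, its origin 15 mm below this point. Green pulse dots 0.72 rad clockwise from above from each slot, red lock dots 1.45.
- lock_ring (a joint): Angle, rad, of the interlock ring under the rim, turned by the lid's lugs: 0 at the slots, growing clockwise from above (play of 0.05 rad to the lid). A spring turns ring and lid back to 0 (0.03 N m at 0, 0.14 N m half-way). 0.72 is half-way (green dots); from about 1.0 the lugs meet the lock's spring balls, which click behind them at 1.45.
- goat_whistle: Glossy black clay goat whistle, 115 mm long, 108 mm high, standing on the round platter of the wooden turntable. Origin: centre of its underside. Bystander.
- ocarina: Green ceramic ocarina, 100 mm long, 52 mm high, lying on the ledge. Origin: centre of its underside. Bystander.
- countersink: Steel countersink bit, 56 mm long, 17 mm thick, lying along its x. Origin: middle of its underside. Bystander.
- mouthpiece: Maple whistle mouthpiece, 72 mm long, 22 mm thick, lying along its x. Origin: middle of its underside. Bystander.
- bird_whistle: Small terracotta bird whistle, 90 mm long, 56 mm high. Origin: centre of its underside. Bystander.
- paint_jar: White paint jar with a red cap, 52 mm across, 60 mm high. Origin: centre of its underside. Bystander.

How it is judged:
By the outcome, as a careful person would: the job done as asked, in the order asked, and still so for the second after the job is handed in, while the arm keeps its last pose, push and grip.
It also fails if it takes over 72 s, if anything falls off the work surface, if the arm or the gripper's body presses on something with over 40 N, if the wrist force passes 120 N, or if a joint passes its speed limit or range.

## Working session

There is one attempt and no reset: what is moved stays moved. The work goes in short steps, Python scripts to look and compute and a shell command to move; the robot and the scene stay as the last step left them, time stands still between calls to the robot, and variables do not carry over. Pictures are saved under pics/ and viewed, at most 10 in all, crops included, and the job is handed in when it is done.

```bash
mkdir -p pics; ls
cat > h.py <<'E'
import numpy as np,cv2
from station import *
from scipy.spatial.transform import Rotation as R
def cloud(name):
    s=sense(); im,d=snapshot(name); c=camera_params(name); K=np.array(c["mtx"])
    v,u=np.mgrid[0:400,0:640]
    X=(u-K[0,2])/K[0,0]*d; Y=(v-K[1,2])/K[1,1]*d
    P=np.stack([X,-Y,-d],-1)
    if "extrinsics" in c: T=np.array(c["extrinsics"])
    else:
        W=np.eye(4);W[:3,:3]=R.from_quat(s["tool_rot"]).as_matrix();W[:3,3]=s["tcp_pos"]; T=W@np.array(c["hand_eye"])
    P=P@T[:3,:3].T+T[:3,3]; P[d==0]=np.nan
    return im,P
def save(n,im): cv2.imwrite("pics/"+n,cv2.cvtColor(im,cv2.COLOR_RGB2BGR))
E
python3 - <<'E'
from h import *
for n in ("top","scene"):
    im,P=cloud(n); save(n+"0.png",im); np.savez("/tmp/"+n,im=im,P=P)
    c=camera_params(n); print({k:(np.round(v,3).tolist() if k!='x' else v) for k,v in c.items()})
s=sense(); print(s)
E
```

```text
pics
{'mtx': [[409.842, 0.0, 323.273], [0.0, 409.842, 195.271], [0.0, 0.0, 1.0]], 'extrinsics': [[-0.006, 0.989, -0.145, 0.35], [-1.0, -0.006, -0.002, 0.019], [-0.003, 0.145, 0.989, 1.512], [0.0, 0.0, 0.0, 1.0]]}
{'mtx': [[377.343, 0.0, 326.284], [0.0, 377.343, 205.186], [0.0, 0.0, 1.0]], 'extrinsics': [[0.753, -0.47, 0.46, 1.143], [0.657, 0.515, -0.55, -0.643], [0.021, 0.717, 0.697, 1.01], [0.0, 0.0, 0.0, 1.0]]}
{'t': 0.1, 'q': array([ 1.13249685e+00,  5.28355700e-01,  1.43376857e+00,  4.77638472e-05,
        1.18144712e+00, -1.78515642e-01]), 'qd': array([ 0.00209247, -0.00109676, -0.00416885, -0.00078676, -0.00093092,
        0.00058197]), 'tau': array([-2.25295967e-04, -4.43302739e+01, -1.78586733e+01, -2.38744133e-04,
        3.90017594e-03, -1.14502345e-05]), 'tcp_pos': array([0.16023245, 0.60343864, 0.23044403]), 'tool_rot': array([ 1.29535919e-01,  9.91574236e-01, -9.35985404e-04, -3.21358433e-04]), 'force': array([-0.03433594,  0.33842963, -0.70035179]), 'ft_torque': array([-0.02646248, -0.01224047, -0.0179076 ]), 'gripper_force': 0.0, 'finger_gap': 1.0016470634656525}
```

View pics/top0.png

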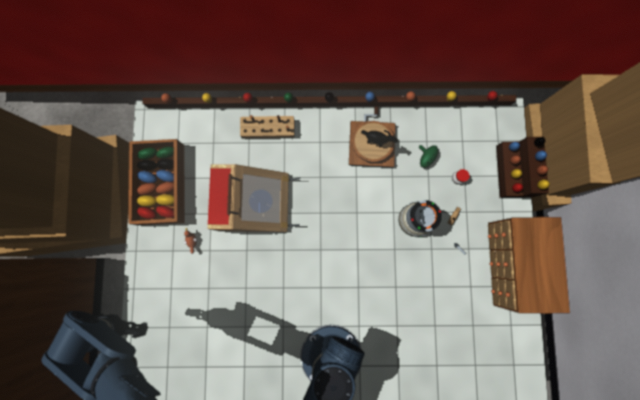

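View pics/scene0.png

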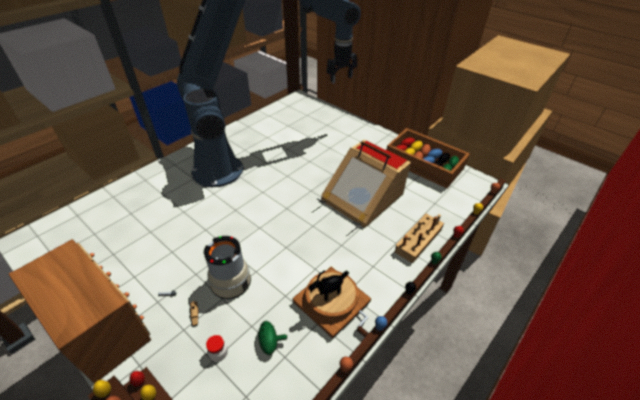

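The top view shows the bin around (250,198), with its red roof to the left and its door facing right (world -y). The mill is at (425,217), the goat's turntable at (373,145), the ocarina at (428,156), the jar at (461,176), the bird at (192,240), the mouthpiece at (455,214) and the countersink at (460,248). The lid shows blue through the pane near (262,203).

Run:
```python
from h import *
for n in ("top","scene"):
    f=np.load(f"/tmp/{n}.npz"); im=f["im"].astype(int);P=f["P"]
    r,g,b=im[...,0],im[...,1],im[...,2]
    print(n)
    reg=(P[...,0]>.3)&(P[...,0]<.75)&(P[...,1]>.05)&(P[...,1]<.5)
    m=reg&(r>110)&(g<60)&(abs(P[...,2]-.16)<.012)
    q=P[m]; rect=cv2.minAreaRect((q[:,:2]*1000).astype(np.float32)); print("roof",len(q),rect,q[:,2].mean()); 
    m=reg&(P[...,2]>.18)&(P[...,2]<.23); q=P[m]; 
    print("bar",len(q),np.round(q.mean(0),4),np.round(cv2.fitLine((q[:,:2]*1000).astype(np.float32),cv2.DIST_L2,0,.01,.01).ravel(),3), np.round(np.percentile(q,[2,98],axis=0),3).tolist())
    m=reg&(b>r+25)&(b>g+8); q=P[m]; print("blue",len(q),np.nanmedian(q,0))
    reg=(P[...,0]>.3)&(P[...,0]<.62)&(P[...,1]>-.4)&(P[...,1]<-.1)
    m=reg&(abs(P[...,2]-.165)<.008); q=P[m]; print("rim",len(q),np.round(q.mean(0),4),cv2.minEnclosingCircle((q[:,:2]*1000).astype(np.float32)))
    c=im[185:250,385:470] if n=="top" else im[220:305,185:265]
    save(n+"mill.png",cv2.resize(c.astype(np.uint8),None,fx=6,fy=6,interpolation=cv2.INTER_CUBIC))
```

```text
top
roof 924 ((549.689697265625, 371.07177734375), (60.40433883666992, 177.3094024658203), 89.85132598876953) 0.16159642058104579
bar 173 [0.5459 0.3233 0.208 ] [ 1.00000e+00 -2.10000e-02  5.45886e+02  3.23313e+02] [[0.484, 0.314, 0.183], [0.609, 0.331, 0.216]]
blue 7 [0.51778449 0.245379   0.1019614 ]
rim 389 [ 0.4783 -0.3147  0.164 ] ((479.1377258300781, -314.8620300292969), 52.77792739868164)
scene
roof 345 ((551.8422241210938, 373.34014892578125), (72.1568603515625, 182.73768615722656), 87.1011734008789) 0.16269568343876695
bar 143 [0.5565 0.3237 0.2065] [ 1.00000e+00 -1.00000e-02  5.56486e+02  3.23739e+02] [[0.491, 0.316, 0.183], [0.616, 0.331, 0.216]]
blue 0 [nan nan nan]
rim 485 [ 0.4867 -0.3144  0.1644] ((483.0748596191406, -312.2637939453125), 53.31405258178711)
  return np.nanmean(a, axis, out=out, keepdims=keepdims)
```

View pics/topmill.png

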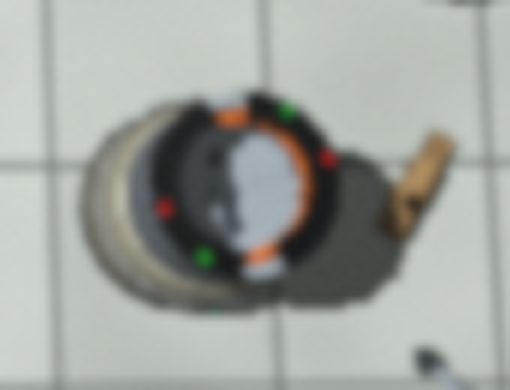

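The crop shows the mill slots (white marks) at crop pixels (228,103) and (263,268), so the slot line is about 12° off world x. The green dots are clockwise from them at (287,112) and (205,257), and the red dots are at (328,158) and (165,208). The bar is near (0.55, 0.3235, 0.206) and the bin's x is along world +y.

```bash
python3 -m handwheel '[[[0,0,-1,-0.83],[0,0,-1,-0.83],[0,0,-1,-0.83],[-0.97,-0.7,0,0],[-0.97,-0.7,0,0],[-0.97,-0.7,0,0],[-0.97,-0.7,0,0],[-0.97,-0.7,0,0],[-0.97,-0.7,0,0],[-0.97,-0.7,0,0],[-0.97,-0.7,0,0],[-0.97,-0.7,0,0],[-0.97,-0.7,0,0],[-0.97,-0.7,0,0],[-0.97,-0.7,0,0],[-0.97,-0.7,0,0],[-0.97,-0.7,0,0],[-0.97,-0.7,0,0]]]' 85
python3 - <<'E'
from h import *
print(np.round(camera_params("wrist")["hand_eye"],3).tolist())
im,P=cloud("wrist"); save("w1.png",im); np.savez("/tmp/w1",im=im,P=P)
s=sense();print(s['tcp_pos'],s['tool_rot'],R.from_quat(s['tool_rot']).as_matrix().round(4).tolist())
m=(P[...,2]>.19)&(P[...,2]<.22)&(P[...,0]>.45)&(P[...,0]<.65)&(P[...,1]>.25)&(P[...,1]<.4)
q=P[m]; print(len(q),q.mean(0),np.percentile(q,[2,98],axis=0),cv2.fitLine((q[:,:2]*1000).astype(np.float32),cv2.DIST_L2,0,.01,.01).ravel() if len(q) else 0)
E
```

```text
t: 2.35
tcp_pos: [0.5249, 0.3411, 0.3057]
tool_rot: [-0.0, 1.0, -0.0, -0.001]
force: [0.5, -0.0, -0.5]
finger_gap: 0.996
gripper_force: 0.0
[[0.001, 0.96, 0.281, 0.071], [1.0, -0.001, -0.001, -0.001], [-0.0, 0.281, -0.96, -0.143], [0.0, 0.0, 0.0, 1.0]]
[0.52858672 0.33866416 0.30563323] [ 9.10907547e-04  9.99998174e-01 -1.14708236e-03  1.22769700e-03] [[-1.0, 0.0018, 0.0025], [0.0018, 1.0, -0.0023], [-0.0025, -0.0023, -1.0]]
2356 [0.54509734 0.32527981 0.2108652 ] [[0.4853592  0.31892494 0.20700594]
 [0.61157118 0.33099099 0.21328505]] [ 9.9992186e-01 -1.2503042e-02  5.4509735e+02  3.2527982e+02]
```

View pics/w1.png

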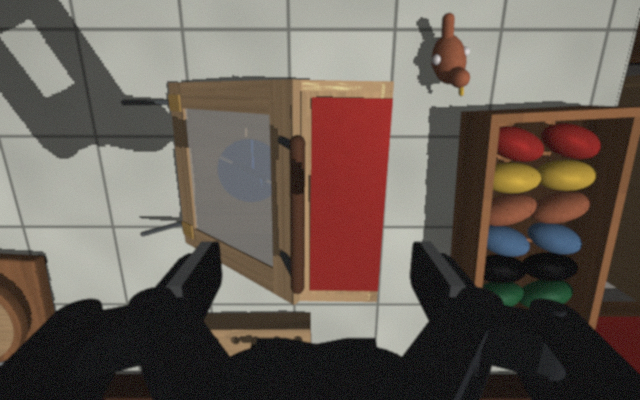

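The wrist view shows the bar along column ~298, rows 140–290, and the lid behind the pane at (250,170). Next I descend on the bar and pinch it.

```bash
python3 -m handwheel '[[[-0.75,-0.54,0,0],[0,0,0.95,0],[0,0,0.95,0],[0,0,0.95,0],[0,0,0.95,0],[0,0,0.95,0],[0,0,0,0]]]' 60
python3 -m handwheel '[[[0,0,0,0],[0,0,0,0],[0,0,0,0],[0,0,0,0]]]' 0 40
```

```text
t: 3.28
tcp_pos: [0.5419, 0.3277, 0.1853]
tool_rot: [-0.001, 1.0, -0.001, -0.002]
force: [-0.5, -0.0, -0.0]
finger_gap: 0.7
gripper_force: 0.0
t: 3.78
tcp_pos: [0.544, 0.3263, 0.1889]
tool_rot: [-0.001, 1.0, -0.002, 0.001]
force: [-0.1, -5.8, 2.6]
finger_gap: 0.122
gripper_force: 38.9
```

Run:
```python
import numpy as np
p=np.radians(48.4+4.5*np.arange(21)); y=249*np.cos(p);z=249*np.sin(p)
print([[0,round(a,2),round(b,2),0] for a,b in zip(np.diff(y)/25,-np.diff(z)/25)])
```

```text
[[0, np.float64(-0.6), np.float64(-0.5), 0], [0, np.float64(-0.64), np.float64(-0.45), 0], [0, np.float64(-0.67), np.float64(-0.4), 0], [0, np.float64(-0.7), np.float64(-0.34), 0], [0, np.float64(-0.73), np.float64(-0.28), 0], [0, np.float64(-0.75), np.float64(-0.23), 0], [0, np.float64(-0.76), np.float64(-0.17), 0], [0, np.float64(-0.77), np.float64(-0.11), 0], [0, np.float64(-0.78), np.float64(-0.05), 0], [0, np.float64(-0.78), np.float64(0.02), 0], [0, np.float64(-0.78), np.float64(0.08), 0], [0, np.float64(-0.77), np.float64(0.14), 0], [0, np.float64(-0.76), np.float64(0.2), 0], [0, np.float64(-0.74), np.float64(0.26), 0], [0, np.float64(-0.72), np.float64(0.31), 0], [0, np.float64(-0.69), np.float64(0.37), 0], [0, np.float64(-0.66), np.float64(0.42), 0], [0, np.float64(-0.62), np.float64(0.47), 0], [0, np.float64(-0.58), np.float64(0.52), 0], [0, np.float64(-0.54), np.float64(0.56), 0]]
```

```bash
python3 -m handwheel '[[[0.01,-0.6,-0.5,0],[0.01,-0.64,-0.45,0],[0.01,-0.67,-0.4,0],[0.01,-0.7,-0.34,0],[0.01,-0.73,-0.28,0],[0.01,-0.75,-0.23,0],[0.01,-0.76,-0.17,0],[0.01,-0.77,-0.11,0],[0.01,-0.78,-0.05,0],[0.01,-0.78,0.02,0]]]'
python3 -m handwheel '[[[0.01,-0.78,0.08,0],[0.01,-0.77,0.14,0],[0.01,-0.76,0.2,0],[0.01,-0.74,0.26,0],[0.01,-0.72,0.31,0],[0.01,-0.69,0.37,0],[0.01,-0.66,0.42,0],[0.01,-0.62,0.47,0],[0.01,-0.58,0.52,0],[0.01,-0.5,0.5,0],[0,0,0,0],[0,0,0,0]]]'
```

```text
t: 5.03
tcp_pos: [0.5412, 0.1474, 0.2511]
tool_rot: [-0.0, 1.0, -0.0, 0.001]
force: [4.2, 0.8, 2.3]
finger_gap: 0.12
gripper_force: 42.3
t: 6.52
tcp_pos: [0.5386, -0.0219, 0.1681]
tool_rot: [-0.0, 1.0, -0.0, -0.0]
force: [3.3, -2.2, 1.6]
finger_gap: 0.124
gripper_force: 44.9
```

```bash
python3 -m handwheel '[[[0,0,0,0],[0,0,0,0],[0,0,-0.8,0],[0,0,-1,0],[0,0,-1,0],[0,0,-1,0],[0,0,-1,0],[0,0.7,-0.8,0],[0,1,-0.4,0],[0,1,0,0],[0,1,0,0],[0,1,0,0],[0,1,0,0],[0,1,0,0],[0,1,0,0],[0,1,0,0],[0,1,0,0],[0,0.6,0,0],[0,0,0,0],[0,0,0,0]]]' 45
python3 - <<'E'
from h import *
im,P=cloud("wrist"); save("w2.png",im); np.savez("/tmp/w2",im=im,P=P)
s=sense();print(s['tcp_pos'],s['tool_rot'])
i=im.astype(int); m=(i[...,2]>i[...,0]+30)&(P[...,1]>.1)&(P[...,1]<.45)
q=P[m]; print(len(q)); print(np.histogram(q[:,2],bins=np.arange(0,.12,.004)))
E
```

```text
t: 9.02
tcp_pos: [0.5381, 0.2353, 0.3184]
tool_rot: [-0.0, 1.0, -0.0, -0.0]
force: [0.3, -1.0, -0.3]
finger_gap: 0.527
gripper_force: 0.0
[0.53821467 0.23506596 0.31845295] [-1.74935189e-04  9.99999894e-01 -3.18236735e-04 -2.84580338e-04]
2907
(array([   0,    0,    6,    8,    0,    0,    0,  150, 2273,   16,   13,
         17,   16,   18,   89,  301,    0,    0,    0,    0,    0,    0,
          0,    0,    0,    0,    0,    0,    0]), array([0.   , 0.004, 0.008, 0.012, 0.016, 0.02 , 0.024, 0.028, 0.032,
       0.036, 0.04 , 0.044, 0.048, 0.052, 0.056, 0.06 , 0.064, 0.068,
       0.072, 0.076, 0.08 , 0.084, 0.088, 0.092, 0.096, 0.1  , 0.104,
       0.108, 0.112, 0.116]))
```

View pics/w2.png

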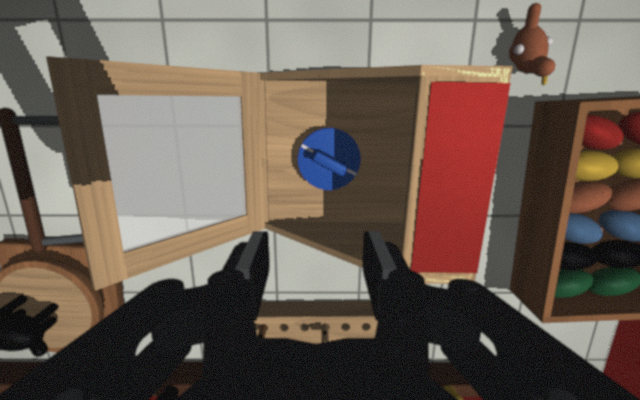

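The door is down and the lid is exposed at (327,158). Its grip bar runs from about (305,148) to (352,174).

Run:
```python
from h import *
f=np.load("/tmp/w2.npz");im=f["im"].astype(int);P=f["P"]
m=(im[...,2]>im[...,0]+30)&(P[...,1]>.1)&(P[...,1]<.45)
q=P[m]; d=q[abs(q[:,2]-.033)<.004]; b=q[q[:,2]>.058]
print("disc",cv2.minEnclosingCircle((d[:,:2]*1000).astype(np.float32)))
m2=(P[...,2]>.057)&(P[...,2]<.066)&(np.hypot(P[...,0]-d[:,0].mean(),P[...,1]-d[:,1].mean())<.04)
b2=P[m2]
for x in(b,b2): print(len(x),x.mean(0),cv2.minAreaRect((x[:,:2]*1000).astype(np.float32)),cv2.fitLine((x[:,:2]*1000).astype(np.float32),cv2.DIST_L2,0,.01,.01).ravel())
# white marks on disc
mw=(im.min(-1)>90)&(np.hypot(P[...,0]-d[:,0].mean(),P[...,1]-d[:,1].mean())<.045)&(P[...,2]<.045)
print(np.c_[P[mw].round(3),im[mw]][:30]); print(cv2.fitLine((P[mw][:,:2]*1000).astype(np.float32),cv2.DIST_L2,0,.01,.01).ravel())
```

```text
disc ((551.1156005859375, 251.0660858154297), 42.36687088012695)
379 [0.55094921 0.25166754 0.06085087] ((551.474609375, 252.0147247314453), (45.74618911743164, 14.153680801391602), 61.74183654785156) [4.7496900e-01 8.8000256e-01 5.5094922e+02 2.5166754e+02]
385 [0.55083254 0.25161035 0.06079879] ((551.3926391601562, 251.86221313476562), (46.09246826171875, 14.153680801391602), 61.74183654785156) [4.7595868e-01 8.7946767e-01 5.5083252e+02 2.5161035e+02]
[[5.05e-01 2.46e-01 1.20e-02 1.61e+02 1.33e+02 9.90e+01]
 [5.06e-01 2.39e-01 1.20e-02 1.76e+02 1.43e+02 1.05e+02]
 [5.06e-01 2.40e-01 1.20e-02 1.77e+02 1.47e+02 1.11e+02]
 [5.06e-01 2.41e-01 1.20e-02 1.72e+02 1.42e+02 1.06e+02]
 [5.06e-01 2.43e-01 1.10e-02 1.64e+02 1.34e+02 1.00e+02]
 [5.06e-01 2.44e-01 1.20e-02 1.63e+02 1.32e+02 9.70e+01]
 [5.06e-01 2.46e-01 1.30e-02 1.54e+02 1.27e+02 9.60e+01]
 [5.07e-01 2.35e-01 1.00e-02 1.55e+02 1.27e+02 9.50e+01]
 [5.07e-01 2.36e-01 1.20e-02 1.54e+02 1.26e+02 9.20e+01]
 [5.07e-01 2.37e-01 1.20e-02 1.54e+02 1.27e+02 9.30e+01]
 [5.07e-01 2.39e-01 1.10e-02 1.56e+02 1.26e+02 9.50e+01]
 [5.07e-01 2.40
[... 430 characters left out ...]
 1.80e+02]
 [5.32e-01 2.17e-01 3.30e-02 1.78e+02 1.76e+02 1.86e+02]
 [5.32e-01 2.19e-01 3.20e-02 1.57e+02 1.58e+02 1.77e+02]
 [5.32e-01 2.20e-01 3.30e-02 1.28e+02 1.35e+02 1.68e+02]
 [5.32e-01 2.21e-01 3.40e-02 9.80e+01 1.12e+02 1.60e+02]
 [5.33e-01 2.15e-01 3.30e-02 1.24e+02 1.31e+02 1.53e+02]
 [5.33e-01 2.16e-01 3.30e-02 1.78e+02 1.77e+02 1.89e+02]
 [5.33e-01 2.17e-01 3.30e-02 1.97e+02 1.95e+02 1.99e+02]
 [5.33e-01 2.19e-01 3.30e-02 1.92e+02 1.90e+02 1.94e+02]
 [5.33e-01 2.20e-01 3.50e-02 1.75e+02 1.74e+02 1.83e+02]
 [5.33e-01 2.21e-01 3.20e-02 1.51e+02 1.52e+02 1.72e+02]
 [5.33e-01 2.23e-01 3.20e-02 1.11e+02 1.19e+02 1.61e+02]]
[ 9.9974608e-01 -2.2533230e-02  5.4019867e+02  2.2643674e+02]
```

```bash
python3 -m handwheel '[[[-0.51,0.66,0,0],[0,0,0,-0.934],[0,0,0,-0.934],[0,0,0,-0.934],[0,0,0,-0.934],[0,0,0.5,-0.934],[0,0,0.5,-0.934],[0,0,0.5,-0.934],[0,0,0.5,-0.934],[0,0,0.5,-0.934],[0,0,0.5,-0.934],[0,0,0.5,-0.934],[0,0,0.9,0],[0,0,0.9,0],[0,0,0.9,0],[0,0,0.9,0],[0,0,0.9,0],[0,0,0.9,0],[0,0,0,0],[0,0,0,0]]]' 50
python3 - <<'E'
from h import *
s=sense();M=R.from_quat(s['tool_rot']).as_matrix()
print(s['tcp_pos'],M.round(3).tolist(),s['q'][5]); d=np.array([.551,.2515,.0375])-s['tcp_pos'];print(M.T@d/.025, np.degrees(np.arctan2(M[1,0],M[0,0])))
E
```

```text
t: 11.58
tcp_pos: [0.5518, 0.252, 0.0968]
tool_rot: [-0.512, 0.859, -0.0, 0.001]
force: [0.2, -1.2, 0.3]
finger_gap: 0.583
gripper_force: 0.0
[0.5518228  0.25203807 0.09680035] [[-0.475, -0.88, 0.001], [-0.88, 0.475, 0.0], [-0.001, -0.001, -1.0]] -2.4024288845379127
[0.03625099 0.02085852 2.37197125] -118.34016639320912
```

```bash
python3 -m handwheel '[[[0.03,0.02,0.8,0],[0,0,0.8,0],[0,0,0.77,0],[0,0,0,0],[0,0,0,0]]]' 
python3 -m handwheel '[[[0,0,0,0],[0,0,0,0],[0,0,0,0],[0,0,0,0]]]' 0 60
python3 -m handwheel '[[[0,0,-0.5,0],[0,0,-0.8,0],[0,0,-1,0],[0,0,-1,0],[0,0,-1,0],[0,0,-1,0],[0,0,-1,0],[0,0,-1,0],[0,0,-1,0],[0,0,-1,0],[0,0,-1,0],[0,0,0,0]]]'
```

```text
t: 12.2
tcp_pos: [0.5509, 0.2521, 0.0374]
tool_rot: [-0.513, 0.859, -0.0, 0.001]
force: [-0.3, 0.1, -0.1]
finger_gap: 0.581
gripper_force: 0.0
t: 12.7
tcp_pos: [0.5509, 0.2522, 0.0376]
tool_rot: [-0.513, 0.859, -0.0, 0.001]
force: [-0.6, -1.0, 5.2]
finger_gap: 0.153
gripper_force: 60.4
t: 14.2
tcp_pos: [0.5511, 0.2522, 0.2964]
tool_rot: [-0.513, 0.858, -0.001, 0.002]
force: [0.6, 0.6, -0.8]
finger_gap: 0.148
gripper_force: 59.6
```

```bash
python3 -m handwheel '[[[0,0,0,0.92],[0,0,0,0.92],[0,0,0,0.92],[0,0,0,0.92],[0,0,0,0.92],[0,0,0,0.92],[0,0,0,0.92],[0,0,0,0.92],[0,0,0,0.92],[0.19,-0.97,0,0],[0.19,-0.97,0,0],[0.19,-0.97,0,0],[0.19,-0.97,0,0],[0.19,-0.97,0,0],[0.19,-0.97,0,0],[0.19,-0.97,0,0],[0.19,-0.97,0,0],[0.19,-0.97,0,0],[0.19,-0.97,0,0],[0.19,-0.97,0,0]]]'
python3 -m handwheel '[[[0.19,-0.97,0,0],[0.19,-0.97,0,0],[0.19,-0.97,0,0],[0.19,-0.97,0,0],[0.19,-0.97,0,0],[0.19,-0.97,0,0],[0.19,-0.97,0,0],[0.19,-0.97,0,0],[0.19,-0.97,0,0],[0.19,-0.97,0,0],[0.19,-0.97,0,0],[0.19,-0.97,0,0],[0,0,0,0],[0,0,0,0],[0,0,0,0]]]'
python3 - <<'E'
from h import *
im,P=cloud("wrist"); save("w3.png",im); np.savez("/tmp/w3",im=im,P=P)
s=sense();print(s['tcp_pos'],s['q'])
m=(abs(P[...,2]-.165)<.006)&(P[...,0]<.56)&(P[...,0]>.3)&(P[...,1]<-.2)
q=(P[m]*1000).astype(np.float32); print(len(q),q.mean(0),cv2.minEnclosingCircle(q[:,:2]))
E
```

```text
t: 16.7
tcp_pos: [0.5535, -0.0204, 0.2926]
tool_rot: [-0.105, 0.995, 0.001, -0.002]
force: [0.2, 0.1, -2.4]
finger_gap: 0.152
gripper_force: 59.5
t: 18.58
tcp_pos: [0.5596, -0.3154, 0.2943]
tool_rot: [-0.105, 0.994, 0.0, -0.0]
force: [-0.1, -0.7, -2.3]
finger_gap: 0.148
gripper_force: 59.5
[ 0.55966831 -0.31533698  0.29440764] [-6.86883410e-01  4.92322397e-01  1.31091222e+00  2.62953865e-04
  1.33869665e+00 -2.46859769e+00]Traceback (most recent call last):
  File "<stdin>", line 5, in <module>
cv2.error: OpenCV(4.12.0) /io/opencv/modules/imgproc/src/shapedescr.cpp:201: error: (-215:Assertion failed) count >= 0 && (depth == CV_32F || depth == CV_32S) in function 'minEnclosingCircle'
```

View pics/w3.png

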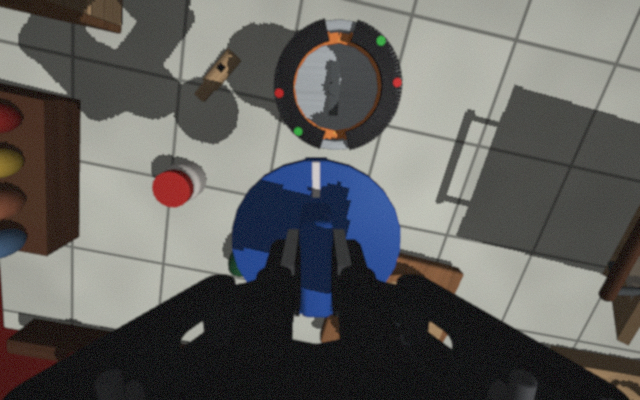

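The mill's rim is at (338,83), with slots (white) at (340,24) and (333,144). The lid is held level, with its lug line at (316,175).

Run:
```python
from h import *
f=np.load("/tmp/w3.npz");im=f["im"].astype(int);P=f["P"]
print(P[83,285],P[83,395],P[200,260])
s=sense();W=np.eye(4);W[:3,:3]=R.from_quat(s["tool_rot"]).as_matrix();W[:3,3]=s["tcp_pos"]
c=camera_params("wrist");T=W@np.array(c["hand_eye"]);K=np.array(c["mtx"]);print([k for k in c],K.tolist())
v,u=np.mgrid[0:400,0:640]
D=np.stack([(u-K[0,2])/K[0,0],-(v-K[1,2])/K[1,1],-np.ones_like(u)],-1)@T[:3,:3].T
A=T[:3,3]+D*((.165-T[2,3])/D[...,2])[...,None]
near=(u>260)&(u<415)&(v>5)&(v<165)
r,g,b=im[...,0],im[...,1],im[...,2]
# black rim: dark + connected; hole outer by edge of dark
red=near&(r>150)&(g<90)&(b<90); gr=near&(g>120)&(r<90)&(b<120)
wh=near&(im.min(-1)>110)&(im.max(-1)-im.min(-1)<25)&(np.hypot(u-338,v-83)<64)&(np.hypot(u-338,v-83)>50)
pts={}
for n,m in(("red",red),("green",gr),("white",wh)):
    k,l,st,ce=cv2.connectedComponentsWithStats(m.astype(np.uint8))
    for i in range(1,k):
        if st[i,4]>15: a=A[l==i][:,:2].mean(0);pts.setdefault(n,[]).append(a);print(n,st[i,4],ce[i].round(1),a.round(4))
for n,p in pts.items():
    if len(p)==2: d=p[0]-p[1];print(n,(p[0]+p[1])/2,np.linalg.norm(d),np.degrees(np.arctan2(d[1],d[0])))
M=W[:3,:3];print("toolx",np.degrees(np.arctan2(M[1,0],M[0,0])))
```

```text
[ 0.48662988 -0.35715186  0.16563867] [ 0.46807902 -0.27083425  0.16569686] [ 0.54385051 -0.34745261  0.28882146]
['mtx', 'hand_eye'] [[321.4774956156159, 0.0, 315.5816031834523], [0.0, 321.4774956156159, 188.40781489559797], [0.0, 0.0, 1.0]]
red 57 [397.  82.] [ 0.467  -0.2693]
red 47 [278.7  92.6] [ 0.4951 -0.3609]
green 68 [380.8  40. ] [ 0.4399 -0.2903]
green 51 [297.7 131.2] [ 0.5223 -0.3398]
white 249 [338.5  24.5] [ 0.4361 -0.3249]
white 133 [333.  143.4] [ 0.526  -0.3085]
red [ 0.48105169 -0.3150879 ] 0.09576919414515932 107.0059989572456
green [ 0.48107823 -0.31506456] 0.09609554222582929 149.03108078317408
white [ 0.48106047 -0.31673333] 0.09138694383601632 -169.6683392008275
toolx -167.91875951543085
```

Run:
```python
from h import *
from scipy.optimize import least_squares
f=np.load("/tmp/w3.npz");im=f["im"].astype(int);P=f["P"]
s=sense();M=R.from_quat(s["tool_rot"]).as_matrix();t=s["tcp_pos"]
m=(im[...,2]>im[...,0]+25)&(abs(P[...,2]-.289)<.01)
L=(P-t)@M; ms=m.astype(np.uint8)
cs,_=cv2.findContours(ms,cv2.RETR_EXTERNAL,cv2.CHAIN_APPROX_NONE); c=max(cs,key=len)[:,0]
e=L[c[:,1],c[:,0]]; c=c[(c[:,1]<240)]; e=L[c[:,1],c[:,0],:2]; e=e[np.hypot(*e.T)>.035]
r=least_squares(lambda p:np.hypot(e[:,0]-p[0],e[:,1]-p[1])-p[2],[0,0,.043],loss="soft_l1",f_scale=.001);print(len(e),r.x*1000)
print("disc z in tool",np.median(L[m][:,2]))
w=(im.min(-1)>120)&(abs(P[...,2]-.289)<.012)&(abs(L[...,1])<.012);q=L[w];print(len(q),q[:,:2].mean(0)*1000,cv2.fitLine((q[:,:2]*1000).astype(np.float32),cv2.DIST_L2,0,.01,.01).ravel())
```

```text
234 [ 0.41268895 -0.76161635 41.63061809]
disc z in tool 0.004526614483207547
220 [35.0978034  -1.14864676] [ 9.9969274e-01 -2.4787484e-02  3.5097805e+01 -1.1486467e+00]
```

```bash
python3 -m handwheel '[[[0,0,0,0.31],[0.768,0.15,0,0],[0.768,0.15,0,0],[0.768,0.15,0,0],[0.768,0.15,0,0],[0,0,0.9,0],[0,0,0.9,0],[0,0,0.9,0],[0,0,0.9,0],[0,0,0.15,0],[0,0,0,0],[0,0,0,0]]]'
python3 - <<'E'
from h import *
s=sense();M=R.from_quat(s['tool_rot']).as_matrix();print(s['tcp_pos'],np.degrees(np.arctan2(M[1,0],M[0,0])))
im,P=cloud("wrist"); save("w4.png",im[100:]); np.savez("/tmp/w4",im=im,P=P)
E
```

```text
t: 20.12
tcp_pos: [0.482, -0.3156, 0.2017]
tool_rot: [-0.089, 0.996, -0.001, 0.001]
force: [-1.4, 0.4, -1.7]
finger_gap: 0.152
gripper_force: 59.5
[ 0.48202346 -0.31560847  0.20174968] -169.84314829887543
```

```bash
python3 -m handwheel '[[[0.01,0.05,0.3,0],[0,0,0.25,0],[0,0,0.2,0],[0,0,0,0]]]'
python3 -c "
from h import *
for i in range(1): s=sense();print(s['tcp_pos'],s['force'],s['ft_torque'])"
```

```text
t: 20.68
tcp_pos: [0.4806, -0.3136, 0.1811]
tool_rot: [-0.089, 0.996, 0.001, -0.0]
force: [-0.9, 0.4, -1.7]
finger_gap: 0.15
gripper_force: 59.5
[ 0.48055537 -0.3136145   0.18106842] [-0.88605596  0.4469844  -1.68816354] [-0.00811147 -0.0272512  -0.04065892]
```

```bash
python3 -m handwheel '[[[0,0,0.12,0],[0,0,0.1,0],[0,0,0,0]]]'; python3 -m handwheel '[[[0,0,0.03,0],[0,0,0,0]]]'
```

```text
t: 21.05
tcp_pos: [0.4808, -0.3138, 0.1761]
tool_rot: [-0.089, 0.996, 0.0, -0.0]
force: [-0.1, -0.3, -2.4]
finger_gap: 0.15
gripper_force: 59.5
t: 21.3
tcp_pos: [0.481, -0.314, 0.1757]
tool_rot: [-0.089, 0.996, -0.0, 0.0]
force: [0.6, 1.0, -2.1]
finger_gap: 0.148
gripper_force: 59.5
```

```bash
python3 -m handwheel '[[[0,0,0,0],[0,0,0,0],[0,0,0,0],[0,0,-0.6,0],[0,0,-1,0],[0,0,-1,0],[0,0,-1,0],[0,0,-0.9,0],[0,0,-0.5,0.9],[0,0,0,0.91],[0,0,0,0]]]' 45
python3 - <<'E'
from h import *
s=sense();M=R.from_quat(s['tool_rot']).as_matrix();print(s['tcp_pos'],np.degrees(np.arctan2(M[1,0],M[0,0])))
im,P=cloud("wrist"); save("w5.png",im); np.savez("/tmp/w5",im=im,P=P)
print(M.T@(np.array([.5385,-.031,.161])-s['tcp_pos'])/.025)
E
```

```text
t: 22.68
tcp_pos: [0.481, -0.314, 0.3018]
tool_rot: [0.006, 1.0, -0.001, 0.001]
force: [0.5, -0.2, -0.2]
finger_gap: 0.523
gripper_force: 0.0
[ 0.48099334 -0.31399648  0.30180392] 179.3617861143293
[-2.16709442 11.35141078  5.62145904]
```

View pics/w5.png

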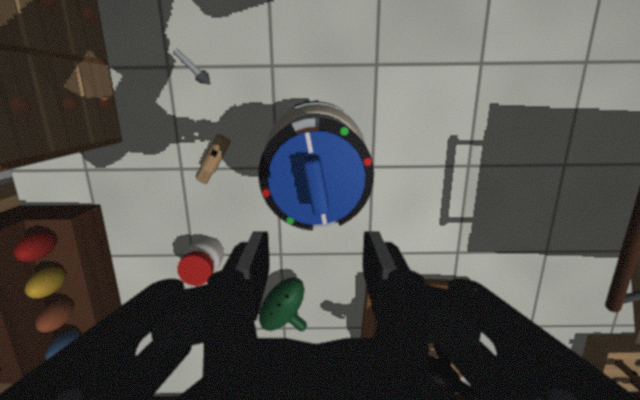

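The lid is seated in the mouth, with its white lines at the slots (308,140) and (324,220). Next, back to the door bar.

```bash
python3 -m handwheel '[[[-0.18,0.945,0,0],[-0.18,0.945,0,0],[-0.18,0.945,0,0],[-0.18,0.945,0,0],[-0.18,0.945,0,0],[-0.18,0.945,0,0],[-0.18,0.945,0,0],[-0.18,0.945,0,0],[-0.18,0.945,0,0],[-0.18,0.945,0,0],[-0.18,0.945,0,0],[-0.18,0.945,0,0],[0,0,0,0],[0,0,0,0]]]'
python3 - <<'E'
from h import *
f=np.load("/tmp/w5.npz");im=f["im"].astype(int);P=f["P"]
m=(im[...,2]>im[...,0]+30)&(abs(P[...,0]-.481)<.05)&(abs(P[...,1]+.314)<.05);print(np.percentile(P[m][:,2],[10,30,50,95]))
im,P=cloud("wrist"); s=sense();M=R.from_quat(s['tool_rot']).as_matrix();print(s['tcp_pos'])
m=(P[...,2]>.16)&(P[...,2]<.2)&(abs(P[...,1]+.03)<.04)&(P[...,0]<.6)&(P[...,0]>.47)
q=P[m];c=np.array([np.percentile(q[:,0],[2,98]).mean(),np.median(q[:,1]),.161]);print(len(q),c,np.percentile(q,[2,50,98],axis=0));print(M.T@(c-s['tcp_pos'])/.025)
E
```

```text
t: 24.48
tcp_pos: [0.5379, -0.0307, 0.3005]
tool_rot: [0.005, 1.0, -0.0, -0.0]
force: [0.1, 0.8, -0.4]
finger_gap: 0.528
gripper_force: 0.0
[0.17029658 0.17091731 0.17134969 0.19918988]
[ 0.53804529 -0.03112589  0.30052011]
2814 [ 0.53999848 -0.02847058  0.161     ] [[ 0.48078898 -0.0365915   0.17175547]
 [ 0.52798016 -0.02847058  0.18415186]
 [ 0.59920798  0.00972434  0.1868527 ]]
[-0.07894143  0.10822452  5.58075436]
```

```bash
python3 -m handwheel '[[[-0.07,0.05,0.9,0],[0,0,0.9,0],[0,0,0.95,0],[0,0,0.95,0],[0,0,0.95,0],[0,0,0.9,0],[0,0,0,0]]]' 45
python3 -m handwheel '[[[0,0,0,0],[0,0,0,0],[0,0,0,0],[0,0,0,0]]]' 0 40
python3 - <<'E'
import numpy as np
p=np.radians(140.07-4.58*np.arange(21)); y=249*np.cos(p);z=249*np.sin(p)
print(np.c_[np.diff(y)/25,-np.diff(z)/25].round(2).tolist())
E
```

```text
t: 25.4
tcp_pos: [0.5388, -0.0303, 0.1603]
tool_rot: [0.007, 1.0, 0.0, -0.002]
force: [-0.6, 0.4, 0.2]
finger_gap: 0.53
gripper_force: 0.0
t: 25.9
tcp_pos: [0.5409, -0.0299, 0.163]
tool_rot: [0.006, 1.0, -0.0, 0.001]
force: [0.6, 1.0, 6.2]
finger_gap: 0.122
gripper_force: 39.4
[[0.53, -0.59], [0.58, -0.54], [0.62, -0.5], [0.66, -0.45], [0.69, -0.39], [0.72, -0.33], [0.75, -0.28], [0.77, -0.22], [0.78, -0.15], [0.79, -0.09], [0.8, -0.03], [0.8, 0.04], [0.79, 0.1], [0.78, 0.16], [0.76, 0.22], [0.74, 0.28], [0.72, 0.34], [0.69, 0.4], [0.65, 0.45], [0.62, 0.5]]
```

```bash
python3 -m handwheel '[[[0,0.53,-0.59,0],[0,0.58,-0.54,0],[0,0.62,-0.5,0],[0,0.66,-0.45,0],[0,0.69,-0.39,0],[0,0.72,-0.33,0],[0,0.75,-0.28,0],[0,0.77,-0.22,0],[0,0.78,-0.15,0],[0,0.79,-0.09,0]]]'
python3 -m handwheel '[[[0,0.8,-0.03,0],[0,0.8,0.04,0],[0,0.79,0.1,0],[0,0.78,0.16,0],[0,0.76,0.22,0],[0,0.74,0.28,0],[0,0.72,0.34,0],[0,0.69,0.4,0],[0,0.65,0.45,0],[0,0.6,0.5,0],[0,0,0,0],[0,0,0,0]]]'
```

```text
t: 27.15
tcp_pos: [0.5433, 0.1439, 0.2517]
tool_rot: [0.006, 1.0, 0.0, 0.002]
force: [4.6, -1.7, 2.7]
finger_gap: 0.119
gripper_force: 41.3
t: 28.65
tcp_pos: [0.5447, 0.3263, 0.1878]
tool_rot: [0.006, 1.0, -0.0, 0.0]
force: [7.0, -1.5, -0.6]
finger_gap: 0.121
gripper_force: 42.8
```

```bash
python3 -m handwheel '[[[0,0,0,0],[0,0,0,0],[0,0,0,0],[0,0,-0.6,0],[0,0,-1,0],[0,0,-1,0],[0,0,-1,0],[0,0,-0.9,0],[0,0,0,0],[0,0,0,0]]]' 45
python3 - <<'E'
from h import *
im,P=cloud("wrist")
m=(P[...,2]>.19)&(P[...,2]<.22)&(P[...,0]>.45)&(P[...,0]<.65)&(P[...,1]>.2)&(P[...,1]<.4)
q=P[m]; print(len(q),q.mean(0),np.percentile(q,[2,50,98],axis=0))
f=np.load("/tmp/w1.npz");P=f["P"]
m=(P[...,2]>.19)&(P[...,2]<.22)&(P[...,0]>.45)&(P[...,0]<.65)&(P[...,1]>.2)&(P[...,1]<.4)
q=P[m]; print(len(q),q.mean(0),np.percentile(q,[2,50,98],axis=0))
E
python3 -m handwheel '[[[0.083,-0.95,0,0],[0.083,-0.95,0,0],[0.083,-0.95,0,0],[0.083,-0.95,0,0],[0.083,-0.95,0,0],[0.083,-0.95,0,0],[0.083,-0.95,0,0],[0.083,-0.95,0,0],[0.083,-0.95,0,0],[0.083,-0.95,0,0],[0.083,-0.95,0,0],[0.083,-0.95,0,0],[0.083,-0.95,0,0],[0.083,-0.95,0,0],[0.083,-0.95,0,0],[0.083,-0.95,0,0],[0.083,-0.95,0,0],[0.083,-0.95,0,0],[0.083,-0.95,0,0],[0.083,-0.95,0,0]]]'
python3 -m handwheel '[[[0.083,-0.95,0,0],[0.083,-0.95,0,0],[0.083,-0.95,0,0],[0.083,-0.95,0,0],[0.083,-0.95,0,0],[0.083,-0.95,0,0],[0.083,-0.95,0,0],[0,0,0,-0.9],[0,0,0,-0.91],[0,0,0,0],[0,0,0,0]]]'
python3 - <<'E'
from h import *
im,P=cloud("wrist"); save("w6.png",im)
s=sense();M=R.from_quat(s['tool_rot']).as_matrix();print(s['tcp_pos'],np.degrees(np.arctan2(M[1,0],M[0,0])))
b=P[(P[...,2]>.193)&(P[...,2]<.205)&(np.hypot(P[...,0]-.481,P[...,1]+.314)<.04)]
print(len(b),cv2.minAreaRect((b[:,:2]*1000).astype(np.float32)),cv2.fitLine((b[:,:2]*1000).astype(np.float32),cv2.DIST_L2,0,.01,.01).ravel())
print(M.T@(np.array([.481,-.314,.1757])-s['tcp_pos'])/.025)
E
```

```text
t: 29.9
tcp_pos: [0.5439, 0.3254, 0.301]
tool_rot: [0.006, 1.0, -0.0, -0.0]
force: [-0.3, -0.6, -0.1]
finger_gap: 0.52
gripper_force: 0.0
2635 [0.54442421 0.32482824 0.21062083] [[0.48552211 0.3184696  0.19880276]
 [0.54213334 0.32487659 0.21128909]
 [0.61174283 0.33087794 0.2132747 ]]
2356 [0.54509734 0.32527981 0.2108652 ] [[0.4853592  0.31892494 0.20700594]
 [0.543516   0.32539923 0.21136515]
 [0.61157118 0.33099099 0.21328505]]
t: 32.45
tcp_pos: [0.4956, -0.1506, 0.3011]
tool_rot: [0.007, 1.0, 0.0, -0.0]
force: [0.1, 0.4, -0.2]
finger_gap: 0.528
gripper_force: 0.0
t: 33.83
tcp_pos: [0.4806, -0.3152, 0.3013]
tool_rot: [-0.088, 0.996, 0.0, -0.0]
force: [1.1, -0.2, 0.2]
finger_gap: 0.524
gripper_force: 0.0
[ 0.48058319 -0.31508895  0.30127212] -169.89889403357182
933 ((481.4541015625, -314.924072265625), (44.96330642700195, 13.08568000793457), 9.995412826538086) [ 9.8394120e-01  1.7849299e-01  4.8047815e+02 -3.1520862e+02]
[-0.02432866  0.03982442  5.02288455]
```

The door is shut: the bar is back at y 0.325, top z 0.211. The lid's bar is at 10.2°, in line with the slots. Next I grip and twist.

```bash
python3 -m handwheel '[[[-0.02,0.04,0.95,0],[0,0,0.95,0],[0,0,0.95,0],[0,0,0.95,0],[0,0,0.8,0],[0,0,0.4,0],[0,0,0,0],[0,0,0,0]]]' 45
python3 -m handwheel '[[[0,0,0,0],[0,0,0,0],[0,0,0,0],[0,0,0,0],[0,0,0,0]]]' 0 90
python3 -m handwheel '[[[0,0,0,0.6],[0,0,0,0.6],[0,0,0,0.6],[0,0,0,0.6],[0,0,0,0.6],[0,0,0,0.6],[0,0,0,0.6],[0,0,0,0.6],[0,0,0,0.6],[0,0,0,0.6],[0,0,0,0.6],[0,0,0,0.48],[0,0,0,0],[0,0,0,0]]]'
python3 - <<'E'
from h import *
im,P=cloud("wrist"); save("w7.png",im);np.savez("/tmp/w7",im=im,P=P)
s=sense();M=R.from_quat(s['tool_rot']).as_matrix();print(s['tcp_pos'],np.degrees(np.arctan2(M[1,0],M[0,0])),s['force'],s['ft_torque'],s['q'][5])
E
```

```text
t: 34.88
tcp_pos: [0.4814, -0.3143, 0.1771]
tool_rot: [-0.088, 0.996, -0.001, 0.001]
force: [-0.4, 0.4, -0.0]
finger_gap: 0.527
gripper_force: 0.0
t: 35.5
tcp_pos: [0.4813, -0.3141, 0.1773]
tool_rot: [-0.089, 0.996, -0.001, 0.001]
force: [-0.2, 0.2, 6.1]
finger_gap: 0.14
gripper_force: 90.6
t: 37.25
tcp_pos: [0.4815, -0.3144, 0.1773]
tool_rot: [0.278, 0.961, -0.001, 0.001]
force: [-0.1, 1.1, 5.4]
finger_gap: 0.146
gripper_force: 90.8
[ 0.48149316 -0.3144094   0.1772994 ] 147.6882822349665 [-0.38022709 -0.46620018  4.59054073] [0.06717901 0.13528774 0.01086613] -1.7794691984323538
```

View pics/w7.png

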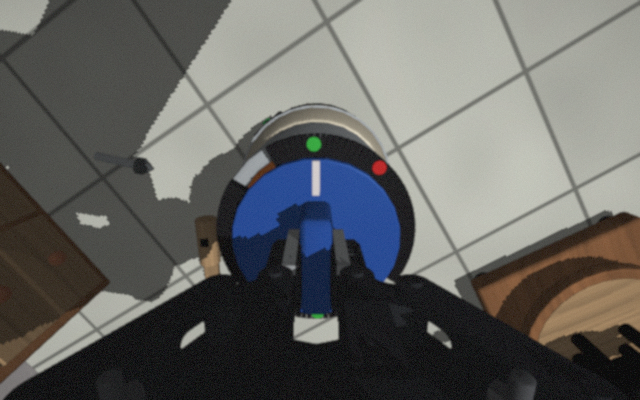

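Run:
```python
from h import *
f=np.load("/tmp/w7.npz");im=f["im"].astype(int);P=f["P"];
s=sense();M=R.from_quat(s["tool_rot"]).as_matrix();L=(P-s["tcp_pos"])@M
m=(im[...,2]>im[...,0]+30)&(np.hypot(P[...,0]-.481,P[...,1]+.314)<.045)&(L[...,0]>.027);print(np.median(P[m],0))
A=[];B=[]
for n,k in(("w",(im.min(-1)>130)&(abs(L[...,1])<.01)&(L[...,0]>.02)&(L[...,0]<.046)),("g",(im[...,1]>120)&(im[...,0]<100)&(L[...,0]>.03)&(L[...,0]<.06))):
    q=L[k];c=q.mean(0)*1000;print(n,len(q),c,np.degrees(np.arctan2(c[1]+.9,c[0])))
for i in range(5):
    snapshot("wrist");s=sense();print(s['ft_torque'],s['force'],s['tau'][5])
```

```text
[ 0.45204994 -0.29596824  0.17108574]
w 277 [32.3413939  -0.91792101  5.32119176] -0.031748728670669336
g 159 [47.86246073 -1.96708576 10.88046376] -1.2771884832721387
[0.07118717 0.06309435 0.05322769] [-0.84294492  0.59279177  5.07799572] 0.03084127907641232
[0.07598402 0.11165794 0.03607677] [-0.71318678  0.7358159   5.28784268] 0.030797207728028297
[0.1359966  0.06281821 0.06241028] [ 0.25620188 -0.22609141  4.53393081] 0.031139353523030877
[0.1136003  0.12106648 0.03358516] [-0.56290108  0.56264968  4.8826697 ] 0.031050306279212236
[0.08200469 0.03627503 0.01789355] [-0.21620767  0.46927638  4.66527894] 0.031056051375344396
```

```bash
python3 -c "
from station import *
print(sign_off())"
```

```text
the job is handed in; nothing more can be done
None
```

I've handed the job in at about 38 s: the bin door is shut, the lid is seated in the mill and gripped about 1° past the green dots, well short of red, and I didn't touch the whistles or other wares.

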